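# Hold a hinge leaf in mesh on a guard-door jamb

## Robot

A 7-joint arm with a two-finger parallel gripper is mounted at the origin on the work surface. World frame = base frame: x ahead of the robot, y to its left, z up, the work surface at z = 0. Lengths are in m, angles in rad, forces in N, time in s.
With the tool pointing down it reaches from about 0.4 to 0.85 m from the base axis. Payload 10.4 kg.
Tool frame: the origin (TCP) lies at the very end of the fingers, on their centre line; the grasp point (between the pads) lies 19 mm behind it; z points along the fingers, y is the line along which they close (so a half turn about z gives the same grasp; the last joint's range is limited). The gripper opens to 87 mm and grips with 3 to 60 N. Pads are 19 mm wide; open, the fingers measure 117 mm over their backs; the gripper's body (75 mm by 190 mm) begins 51 mm behind the grasp point.
Start: joints at [1.172, 0.332, -0.065, 1.46, 0.022, 1.35, -0.088], TCP at [0.229, -0.581, 0.223] pointing down, gripper open.
Joint ranges: [-2.6, 2.6], [-0.5, 2.12], [-1.47, 1.34], [0.16, 2.42], [-1.27, 4.41], [0.06, 2.06], [-2.6, 2.6]. Speed limits (rad/s): [2.22, 2.22, 2.79, 2.79, 3.14, 3.14, 3.14].

## Interface

Orientations are given as a unit quaternion [x, y, z, w].
In Python, from bench import r gives the robot as it stands.
- The arm moves only by the shell command python3 -m crank 'ROWS' [FORCE]. ROWS is JSON, a list that holds one entry, the list of rows, each a list of 5 numbers: the shift along the tool's x, y, z in mm, then the turn about the tool's z in degrees, then the opening, from -1 (shut) to 1 (fully open). A call has 1 to 20 rows; each row is the pose to reach, as a shift and turn from the pose commanded when the call began, along the tool's axes at that moment; what a row does not reach only later rows make up. A row lasts 1/10 s, in which the tool goes at most 50 mm and 8.59 degrees, less where a joint would pass 70% of its speed; a pose out of reach is approached as far as the arm can. A call with a gripper value outside its range is refused whole. The fingers move at their own pace and stop on an object; FORCE is the grip in N (left out, the last holds). Time passes only in rows, so rows that repeat a pose let the fingers close. It gives the time, the measured TCP pose, the force, the opening and the grip force at its end, in the units of the state.
- r.read_state(): the state, without advancing time (a new reading comes with each control period).
- r.camera(name): name is "scene" or "top" or "wrist"; returns a dict with "image" (480x640x3 uint8, red, green, blue), "vfov" (degrees; the focal length in pixels is half the picture's height over the tangent of half this angle, whatever the lens; pixels are square), "cx", "cy" (the principal point, pixels), "k1" (the pictures are not rectified: a ray, as slopes to the right and down, at radius r is drawn at 1 + k1 r^2 times it, then the intrinsics apply), "eye" and "attitude" of the camera in the world. Camera axes: x right, y down, z forward; pixel columns grow to the right and rows downward; lengths in m; the calibration is good to about 2 mm. A picture is of the moment at which its call begins. There is no depth.
- r.close_job(): hands the job in; it is judged then, once.
The state is a dict: "time": time; "joint_positions": joint angles; "joint_vel": joint speeds; "joint_torque": joint torques, N m; "ee_pos": TCP position; "eef_rot": TCP orientation; "ft_force": force on the tool from outside, world axes, zero at the start; "torque": the same for the moment, N m; "width": finger opening in m; "grip_force": force on a finger pad.
Only numpy, scipy, OpenCV 4.12 (cv2) and the standard library are available. Lean on these libraries where they do the work, as an engineer would, in place of code of your own. Each camera call takes 0.05 s, during which the arm holds its last target. There are 200 camera calls.

## Task

Lift the hinge leaf with the single middle knuckle out of the wooden rack and mesh it, upright, with the hinge leaf on the grey jamb, its knuckle between the two fixed knuckles, so that the holes line up for the pin. Finish while still holding it there in the gripper, holes in line and its weight not resting on the jamb. Leave the other leaf, the pin, the spray bottle and the carton where they are.

Things in the scene. Friction and masses are not known exactly. Their poses are not given: they have to be found in the camera images.
- leaf: Steel plate 60 wide (y), 60 high (z), 8 thick (x), upright in a rack slot, one knuckle under its lower edge: barrel 20 outside, 10 bore, 22 long along y, on a neck of that width, 8 thick. ~0.28 kg. Origin: bore centre, 22 above the bench in the rack; plate spans z 16 to 76. Turned half round it is the same. In the rack the middle 48 of its width is free on both faces: pinch it there from above across the 8 mm.
- spare_leaf: The wrong leaf, left alone: same plate in the rack's other slot, 84 mm from the first along y (which slot is which varies), but with two short knuckles, each 11 long, 16 apart. Origin on its bore axis midway between them; axes and heights as for the first leaf.
- rack: Wooden rack fixed to the bench, base 70 (x) x 168 (y) x 8 mm, three grooved posts 24 wide in x and 72 high. Slots centred at y = +42 and -42. The 11 mm wide grooves hold a leaf's side edges from 38 to 72 above the bench: lift a leaf straight up, 62 mm until its knuckle clears the posts. Origin: centre of the underside.
- jamb_bore (a point): Point on the fixed leaf's bore axis midway between its two knuckles, 112 mm above the bench; y along the bore, z up. The loose leaf is right with its origin here and its y along this y (either way round). Then 6 mm of space are left under its knuckle and between its plate and the fixed knuckles, so only the gripper carries it.
- jamb: Grey block 44 (x) x 76 (y), top at z 88, foot 100 x 110 x 12 mm, fixed to the bench; upright fixed steel leaf 60 wide, 8 thick, z 36 to 96, on its +x face. On that leaf's top two knuckles, 20 outside, 10 bore, y -30 to -13 and 13 to 30; the 26 gap between is open to above and both faces, down to z 96. Origin: on the bench under the bore's middle.
- pin: Steel hinge pin, 9 mm thick with a 14 mm head, 65 mm long, upright in a 50 x 50 x 30 mm aluminium block beyond the work; its top is 73 mm above the bench. Leave alone. Origin: its foot.
- spray: White spray bottle with a green collar, 72 mm diameter, 183 mm high, to the left. Leave alone. Origin: centre of its underside.
- carton: Open cardboard tray 100 (x) x 120 (y) x 45 mm, to the right. Leave alone. Origin: centre of its underside.
Not all that is in view belongs to the job. Several things look just like the jamb: the one meant starts nearest to the robot's base.

How it is judged:
By the outcome, as a careful person would: the job done as asked, in the order asked, and still so for the second after the job is handed in, while the arm keeps its last pose, push and grip.
It also fails if it takes over 40 s, if anything falls off the work surface, if the arm or the gripper's body presses on something with over 40 N, if the wrist force passes 120 N, or if a joint passes its speed limit or range.

## Working session

There is one attempt and no reset: what is moved stays moved. The work goes in short steps, Python scripts to look and compute and a shell command to move; the robot and the scene stay as the last step left them, time stands still between calls to the robot, and variables do not carry over. Pictures are saved under pics/ and viewed, at most 10 in all, crops included, and the job is handed in when it is done.

```bash
mkdir -p pics; cat > h.py <<'E'
import numpy as np, cv2, json, pickle
from scipy.spatial.transform import Rotation as R
from bench import r
def snap(name, fn):
    c=r.camera(name); cv2.imwrite(f'pics/{fn}.png', c['image'][:,:,::-1]); pickle.dump(c,open(f'pics/{fn}.pkl','wb')); return c
def load(fn): return pickle.load(open(f'pics/{fn}.pkl','rb'))
def rot(c):
    a=np.array(c['attitude']); return R.from_quat(a).as_matrix() if a.size==4 else a.reshape(3,3)
def ray(c,u,v):
    f=240/np.tan(np.radians(c['vfov'])/2)
    K=np.array([[f,0,c['cx']],[0,f,c['cy']],[0,0,1.]])
    p=cv2.undistortPoints(np.array([[[u,v]]],float),K,np.array([c['k1'],0,0,0.]))[0,0]
    return rot(c)@np.array([p[0],p[1],1])
def at_z(c,u,v,z):
    d=ray(c,u,v); e=np.array(c['eye']); return e+d*(z-e[2])/d[2]
def proj(c,P):
    f=240/np.tan(np.radians(c['vfov'])/2)
    q=(np.atleast_2d(P)-np.array(c['eye']))@rot(c); s=q[:,:2]/q[:,2:]
    s=s*(1+c['k1']*(s**2).sum(1,keepdims=True)); return s*f+[c['cx'],c['cy']]
def tri(obs):
    A=np.zeros((3,3));b=np.zeros(3)
    for c,u,v in obs:
        d=ray(c,u,v);d/=np.linalg.norm(d);M=np.eye(3)-np.outer(d,d);A+=M;b+=M@np.array(c['eye'])
    return np.linalg.solve(A,b)
E
python3 - <<'E'
from h import *
for n in ['scene','top']:
    c=snap(n,n+'0'); print(n,{k:v for k,v in c.items() if k!='image'})
s=r.read_state(); print(s)
E
```

```text
scene {'vfov': 43.39190284626726, 'cx': 324.2374880494481, 'cy': 229.8581231947927, 'k1': 0.057460058343732655, 'eye': array([1.07955756, 0.33624504, 0.95036031]), 'attitude': array([ 0.45527613,  0.84336764, -0.25482463, -0.1285266 ])}
top {'vfov': 52.5736262307471, 'cx': 306.06633471206567, 'cy': 238.5007722772051, 'k1': -0.10133577836666427, 'eye': array([0.48315452, 0.01654966, 0.92301829]), 'attitude': array([-0.70223752,  0.70936395, -0.03857704,  0.04665889])}
{'time': 0.1, 'joint_positions': array([ 1.17241891,  0.33279173, -0.06466631,  1.46084138,  0.02157816,
        1.34990291, -0.08852818]), 'joint_vel': array([-0.00023824, -0.00133231, -0.00017493, -0.00375516,  0.00189292,
        0.00270333, -0.00061812]), 'joint_torque': array([ 2.54429353e-03, -6.24549580e+01,  2.53846723e-02, -3.90717030e+01,
       -6.13815011e-02,  3.66809475e-02,  6.45781711e-05]), 'ee_pos': array([ 0.22923242, -0.58107814,  0.22185161]), 'eef_rot': array([ 9.82404881e-01,  1.86762575e-01, -1.39258885e-04, -6.08870265e-04]), 'ft_force': array([-0.38883319,  0.52793331, -0.4209294 ]), 'torque': array([-0.0068035 , -0.00703774,  0.05411032]), 'grip_force': 0.0, 'width': 0.08721365127735455}
```

View pics/scene0.png

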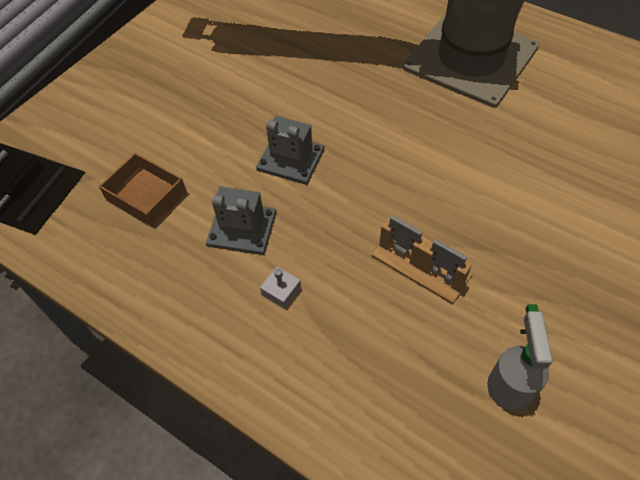

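View pics/top0.png

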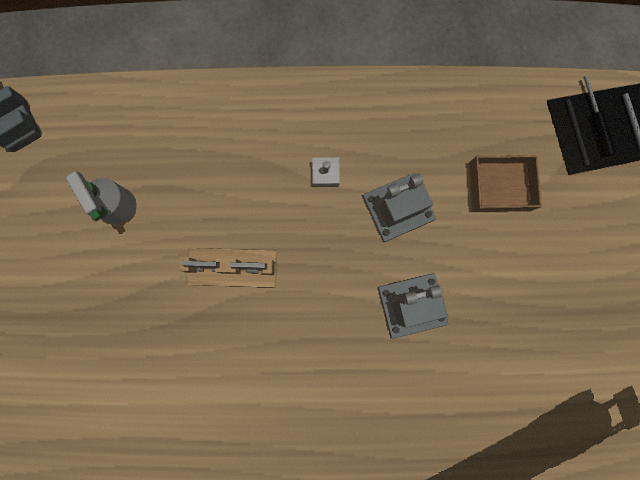

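Scene view: two jamb-like objects, at scene (290,145)/top (413,305) and at scene (241,215)/top (400,205). The first is closer to the robot's base (lower in the top picture, nearest the base in scene), so it should be the one meant. The rack is at scene (425,260)/top (231,267). I'll confirm both in an enlarged crop.

```bash
python3 - <<'E'
from h import *
c=load('scene0');t=load('top0')
for u,v in [(413,305),(400,205)]:
    p=at_z(t,u,v,0.05);print(p,np.hypot(*p[:2]))
# rack base corners top view
for u,v in [(188,249),(276,250),(276,288),(187,287)]: print(at_z(t,u,v,0.008))
im=c['image'][:,:,::-1];tm=t['image'][:,:,::-1]
def crop(im,x,y,w,h,k):return cv2.resize(im[y:y+h,x:x+w],(w*k,h*k),interpolation=cv2.INTER_CUBIC)
a=crop(im,365,205,115,100,4);b=crop(im,250,110,80,75,4)
o=np.zeros((600,800,3),np.uint8);o[:400,:460]=a;o[:300,470:790]=b
o2=crop(tm,175,240,110,55,4);cv2.imwrite('pics/cr1.png',np.vstack([o[:400],np.pad(np.hstack([crop(tm,175,245,110,45,4),crop(tm,373,268,80,45,4)]),((0,0),(0,40),(0,0)))]))
E
```

```text
[ 0.46718944 -0.16402474  0.05      ] 0.4951465370196548
[ 0.6488764  -0.14632761  0.05      ] 0.6651709199052009
[0.5763631  0.25213197 0.008     ]
[0.57279431 0.08365592 0.008     ]
[0.50108877 0.08385007 0.008     ]
[0.50405741 0.25282276 0.008     ]
```

View pics/cr1.png

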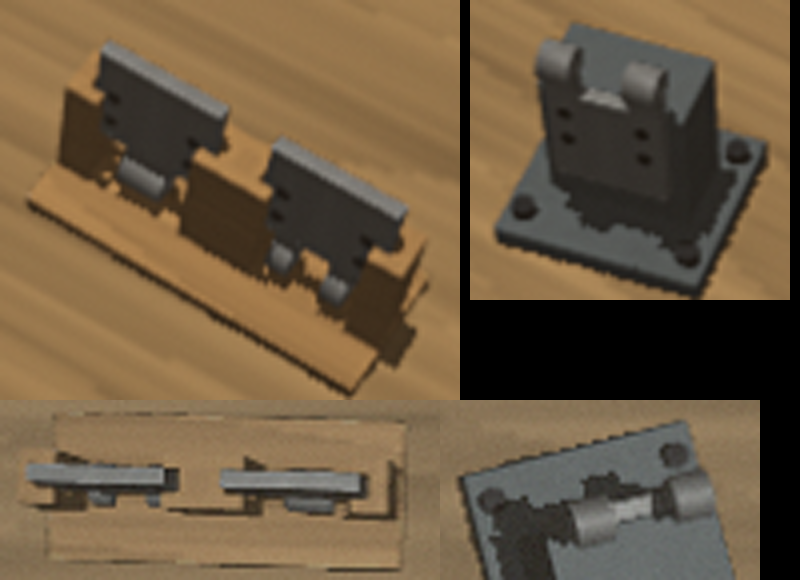

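The crop shows: the single-knuckle leaf is the scene-left one (scene ~(407,236); top (248,266)), in the rack's -y slot; the other has two knuckles. The near jamb, with base distance 0.50 against 0.67, is the one meant; its two knuckles are at top (412,298.5) and (435.5,291).

```bash
cat > m.py <<'E'
from h import *
from scipy.optimize import least_squares
c=load('scene0');t=load('top0')
def C(cr,off,k=4): return (off[0]+cr[0]/k-.375, off[1]+cr[1]/k-.375)
# leaf top
a=at_z(t,*C((220,79),(175,245)),.076);b=at_z(t,*C((366,87),(175,245)),.076)
print('leaf top from top',a,b,(a+b)/2,np.linalg.norm(a-b),'yaw',np.degrees(np.arctan2(-(a-b)[0],(a-b)[1])))
a=at_z(c,*C((107,47),(365,205)),.076);b=at_z(c,*C((225,111),(365,205)),.076)
print('scene',a,b,(a+b)/2,np.linalg.norm(a-b),'yaw',np.degrees(np.arctan2(-(a-b)[0],(a-b)[1])))
# jamb foot corners, top view & scene; fit x,y,yaw
# jamb foot z=.012 corners; bore above origin
tc=[(378,287),(435,273.5),(448,323),(391,338)]
print([at_z(t,*p,.012).round(4) for p in tc])
for n,o in(('A',C((597,122),(373,268))),('B',C((690,92),(373,268)))): print(n,at_z(t,*o,.122))
for n,o in(('A',C((92,62),(250,110))),('B',C((177,90),(250,110)))): print(n,at_z(c,*o,.112))
E
python3 m.py; python3 - <<'E'
from h import *
s=r.read_state();print(R.from_quat(s['eef_rot']).as_matrix().round(3))
E
```

```text
leaf top from top [0.54163055 0.16020374 0.076     ] [0.53756033 0.09602412 0.076     ] [0.53959544 0.12811393 0.076     ] 0.06430855962516448 yaw -3.6287969548223598
scene [0.52320179 0.09265632 0.076     ] [0.52463443 0.15180761 0.076     ] [0.52391811 0.12223196 0.076     ] 0.05916863923415426 yaw 178.612566802871
[array([ 0.5009, -0.1071,  0.012 ]), array([ 0.5247, -0.2154,  0.012 ]), array([ 0.432 , -0.2368,  0.012 ]), array([ 0.4062, -0.1292,  0.012 ])]
A [ 0.47643265 -0.33302551  0.122     ]
B [ 0.48804084 -0.37421564  0.122     ]
A [ 0.48747558 -0.18741954  0.112     ]
B [ 0.48018043 -0.14394951  0.112     ]
[[ 0.93   0.367 -0.001]
 [ 0.367 -0.93   0.001]
 [-0.    -0.001 -1.   ]]
```

```bash
sed -i "s/C((597,122)/C((157,122)/;s/C((690,92)/C((250,92)/" m.py; cat >> m.py <<'E'
print('rack scene',at_z(c,*C((27,203),(365,205)),.004),at_z(c,*C((352,393),(365,205)),.004))
print('jamb foot scene',[at_z(c,*C(p,(250,110)),.012).round(4) for p in((27,235),(230,288),(297,145))])
E
python3 m.py|tail -6
```

```text
A [ 0.47976196 -0.1476074   0.122     ]
B [ 0.49146399 -0.1866122   0.122     ]
A [ 0.48747558 -0.18741954  0.112     ]
B [ 0.48018043 -0.14394951  0.112     ]
rack scene [0.57169657 0.08528484 0.004     ] [0.57702204 0.25160901 0.004     ]
jamb foot scene [array([ 0.5281, -0.2087,  0.012 ]), array([ 0.5005, -0.105 ,  0.012 ]), array([ 0.4061, -0.1282,  0.012 ])]
```

```bash
python3 - <<'E'
from h import *
c=load('scene0');t=load('top0')
th=np.radians(-1.5);Rz=np.array([[np.cos(th),-np.sin(th),0],[np.sin(th),np.cos(th),0],[0,0,1]]);o=np.array([.5386,.1681,0])
W=lambda P:(Rz@np.array(P).T).T+o
leaf=W([[s*.004,-.042+w*.03,z] for z in(.076,.016) for s in(1,-1) for w in(-1,1)])
post=W([[s*.012,y,.072] for s in(1,-1) for y in(-.084,-.072,.0-.012,.012,.072,.084)])
base=W([[s*.035,y,.008] for s in(1,-1) for y in(-.084,.084)])
tiles=[]
for cam,(x,y,w,h) in((c,(365,205,115,100)),(t,(175,240,110,55))):
    k=6;im=cv2.resize(cam['image'][y:y+h,x:x+w,::-1],(w*k,h*k),interpolation=cv2.INTER_CUBIC)
    for P,col in((leaf,(0,0,255)),(post,(0,255,0)),(base,(255,0,0))):
        for u,v in proj(cam,P): cv2.circle(im,(int((u-x+.5)*k),int((v-y+.5)*k)),3,col,-1)
    tiles.append(im)
cv2.imwrite('pics/ov.png',cv2.resize(np.vstack([np.pad(i,((0,0),(0,700-i.shape[1]),(0,0))) for i in tiles]),None,fx=.64,fy=.64))
E
```

```text
(no output)
```

View pics/ov.png

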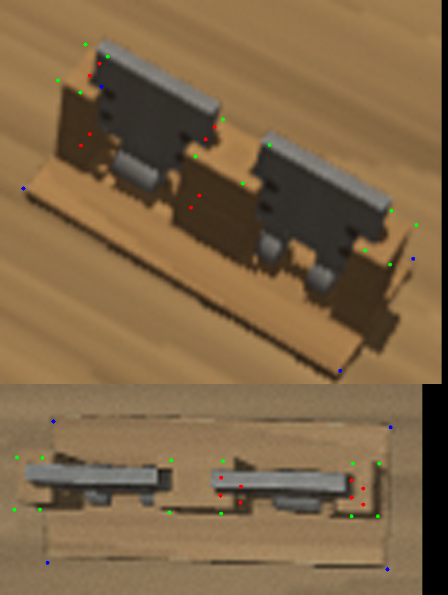

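Resolved: "16 to 76" is relative to the bore, so the plate top is at z=0.098 in the world (the overlay is 22 mm too low; the rack itself matches). The leaf top edge runs from crop (107,45) to (225,111) in the scene image.

```bash
sed -i 's/\.076)/.098)/g' m.py; python3 m.py|head -2; python3 - <<'E'
from h import *
s=r.read_state();M=R.from_quat(s['eef_rot']).as_matrix();p=s['ee_pos']
print((M.T@(np.array([.5386,.126,.20])-p)*1000).round(1))
E
```

```text
leaf top from top [0.54011173 0.15647255 0.098     ] [0.53614722 0.09395989 0.098     ] [0.53812948 0.12521622 0.098     ] 0.06263824348729562 yaw -3.628796954822363
scene [0.53720039 0.09878531 0.098     ] [0.53859699 0.15644828 0.098     ] [0.53789869 0.1276168  0.098     ] 0.05767988220313531 yaw 178.612566802871
[ 547.3 -544.2   22.5]
```

```bash
python3 -m crank '[[[547,-544,0,-67,1],[547,-544,0,-67,1],[547,-544,0,-67,1],[547,-544,0,-67,1],[547,-544,0,-67,1],[547,-544,0,-67,1],[547,-544,0,-67,1],[547,-544,0,-67,1],[547,-544,0,-67,1],[547,-544,0,-67,1],[547,-544,0,-67,1],[547,-544,0,-67,1],[547,-544,0,-67,1],[547,-544,0,-67,1],[547,-544,0,-67,1],[547,-544,0,-67,1],[547,-544,0,-67,1],[547,-544,0,-67,1],[547,-544,0,-67,1],[547,-544,0,-67,1]]]' 20; python3 - <<'E'
from h import *
c=snap('wrist','w1');s=r.read_state();print(s['ee_pos'],R.from_quat(s['eef_rot']).as_matrix().round(4),c['eye'],s['ft_force'])
E
```

```text
time: 2.1
ee_pos: [0.5386, 0.1239, 0.2226]
eef_rot: [0.717, 0.697, -0.0, 0.0]
ft_force: [-0.0, -0.8, 0.2]
width: 0.087
grip_force: 0.0
[0.53856242 0.12406343 0.22264677] [[ 2.750e-02  9.996e-01  3.000e-04]
 [ 9.996e-01 -2.750e-02 -9.000e-04]
 [-9.000e-04  3.000e-04 -1.000e+00]] [0.54063643 0.19518374 0.38503788] [ 0.05052645 -1.11843662  0.16731962]
```

View pics/w1.png

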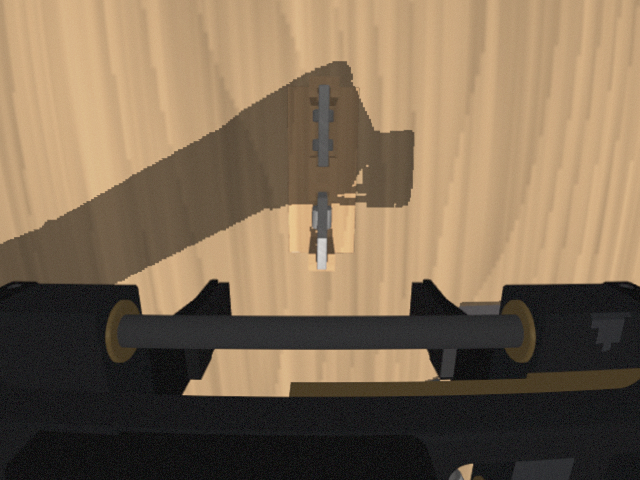

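The wrist picture shows the single-knuckle leaf's top edge from (323,192) to (322,269), the spare leaf from (323,86) to (323,166), and the open fingers either side of the leaf's line.

```bash
python3 - <<'E'
from h import *
c=load('w1');s=r.read_state();M=R.from_quat(s['eef_rot']).as_matrix();p=s['ee_pos']
for u,v in((323,192.5),(321.7,269.5),(323.5,86),(323,165.5)): print(at_z(c,u,v,.098).round(4))
im=c['image'].astype(int)
for v in(200,220,240,260): print(v,im[v,310:336].sum(1))
for T in([.5382,.1262,.062],): print((M.T@(np.array(T)-p)*1000).round(1))
E
```

```text
[0.542  0.1593 0.098 ]
[0.5393 0.0954 0.098 ]
[0.5443 0.2381 0.098 ]
[0.5425 0.1801 0.098 ]
200 [273 267 264 260 259 248 235 240 256 268 262 270 264 267 260 279 262 258
 260 277 281 267 264 279 264 269]
220 [517 443 299 366 395 428 440 373 258 265 266 264 272 256 270 262 280 363
 423 391 333 377 480 526 531 524]
240 [279 218 211 211 219 207 225 396 560 619 620 620 634 630 627 602 477 251
 219 217 210 217 250 432 537 540]
260 [544 540 535 540 537 442 272 431 596 616 612 609 597 594 589 543 414 363
 500 542 544 539 545 545 531 515]
[  2.3  -0.5 160.6]
```

```bash
python3 -m crank '[[[2,1,50,0,1],[2,1,100,0,1],[2,1,130,0,1],[2,1,150,0,1],[2,1,160,0,1],[2,1,160,0,1],[2,1,160,0,1],[2,1,160,0,-0.6],[2,1,160,0,-0.8],[2,1,160,0,-1],[2,1,160,0,-1],[2,1,160,0,-1],[2,1,160,0,-1],[2,1,160,0,-1],[2,1,160,0,-1]]]' 30
```

```text
time: 3.65
ee_pos: [0.5396, 0.1274, 0.0625]
eef_rot: [0.716, 0.698, -0.0, 0.0]
ft_force: [-0.2, 0.7, -0.2]
width: 0.0309
grip_force: 0.0
```

```bash
python3 -m crank '[[[0,0,0,0,-1],[0,0,0,0,-1],[0,0,0,0,-1],[0,0,0,0,-1],[0,0,0,0,-1],[0,0,0,0,-1],[0,0,0,0,-1]]]' 45
```

```text
time: 4.35
ee_pos: [0.5397, 0.1273, 0.0626]
eef_rot: [0.716, 0.698, 0.0, 0.0]
ft_force: [-0.2, 0.6, 0.7]
width: 0.0076
grip_force: 45.0
```

```bash
python3 -m crank '[[[0,0,-5,0,-1],[0,0,-20,0,-1],[0,0,-40,0,-1],[0,0,-60,0,-1],[0,0,-85,0,-1],[0,0,-120,0,-1],[0,0,-160,0,-1],[0,0,-160,0,-1],[0,0,-160,0,-1]]]'; python3 - <<'E'
from h import *
s=r.read_state();M=R.from_quat(s['eef_rot']).as_matrix();print(s['ee_pos'],M.round(4))
c=snap('scene','s2');t=load('top0')
print((M.T@(np.array([.484,-.166,.222])-s['ee_pos'])*1000).round(1))
# where leaf knuckle centre should be
p=s['ee_pos'];lo=p-[0,0,.0405];x,y=proj(c,lo)[0].astype(int)
print(x,y)
im=c['image'][:,:,::-1];w,h=100,100;x0,y0=x-50,y-60
a=cv2.resize(im[y0:y0+h,x0:x0+w],(400,400),interpolation=cv2.INTER_CUBIC)
x1,y1=250,110;b=cv2.resize(im[y1:y1+75,x1:x1+80],(400,375),interpolation=cv2.INTER_CUBIC)
cv2.imwrite('pics/cr2.png',np.hstack([a,np.pad(b,((0,25),(0,0),(0,0)))]));print(x0,y0)
E
```

```text
time: 5.25
ee_pos: [0.5398, 0.1275, 0.2238]
eef_rot: [0.716, 0.698, 0.001, 0.001]
ft_force: [-0.5, -1.0, -4.7]
width: 0.0076
grip_force: 45.0
[0.53977759 0.12753857 0.22376682] [[ 2.550e-02  9.997e-01  1.900e-03]
 [ 9.997e-01 -2.550e-02 -2.000e-04]
 [-2.000e-04  1.900e-03 -1.000e+00]]
[-294.9  -48.3    1.7]
410 195
360 135
```

View pics/cr2.png

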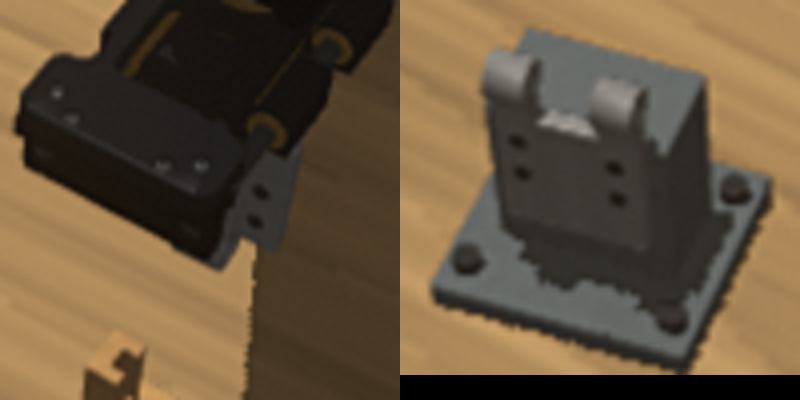

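The leaf is lifted and held; the gripper hides most of it in the scene view (its side edge with two holes shows at crop (265,200)). Next I go past the jamb so that the wrist camera looks down on it.

```bash
python3 -m crank '[[[-45,-6,0,-5,-1],[-90,-12,0,-10,-1],[-135,-18,0,-15,-1],[-180,-24,0,-15,-1],[-225,-30,0,-15,-1],[-270,-36,0,-15,-1],[-315,-42,0,-15,-1],[-350,-46,0,-15,-1],[-375,-46,0,-15,-1],[-379,-46,0,-15,-1],[-379,-46,0,-15,-1],[-379,-46,0,-15,-1],[-379,-46,0,-15,-1]]]'; python3 - <<'E'
from h import *
c=snap('wrist','w3');s=r.read_state();print(s['ee_pos'],R.from_quat(s['eef_rot']).as_matrix().round(4),c['eye'],s['ft_force'])
E
```

```text
time: 6.6
ee_pos: [0.4842, -0.2488, 0.2224]
eef_rot: [0.618, 0.786, 0.0, -0.0]
ft_force: [0.6, -0.6, -2.9]
width: 0.0077
grip_force: 45.0
[ 0.48417601 -0.24902297  0.22247395] [[-2.359e-01  9.718e-01 -1.000e-04]
 [ 9.718e-01  2.359e-01  2.000e-04]
 [ 2.000e-04 -1.000e-04 -1.000e+00]] [ 0.46730212 -0.17972827  0.38489807] [ 0.3433306   1.09107768 -2.99359683]
```

View pics/w3.png

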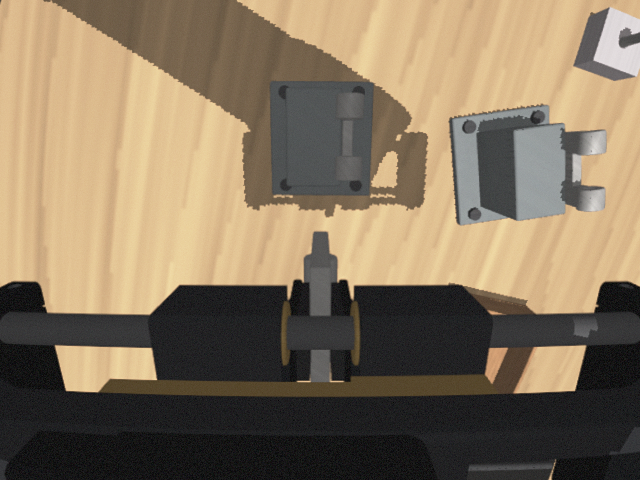

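The wrist picture shows the near jamb upright with knuckles at about (350,105) and (348,168), well aligned with the tool. The held leaf's side edge is at (320,233)–(320,283). The far jamb is at (520,165). An enlarged crop follows for exact pixels.

```bash
python3 - <<'E'
from h import *
c=load('w3');im=c['image'][:,:,::-1]
f=lambda x,y,w,h,k:cv2.convertScaleAbs(cv2.resize(im[y:y+h,x:x+w],(w*k,h*k),interpolation=cv2.INTER_CUBIC),alpha=1.6)
a=f(262,75,120,125,4);b=f(290,220,60,100,5)
cv2.imwrite('pics/cr3.png',np.hstack([a,b]))
E
```

```text
(no output)
```

View pics/cr3.png

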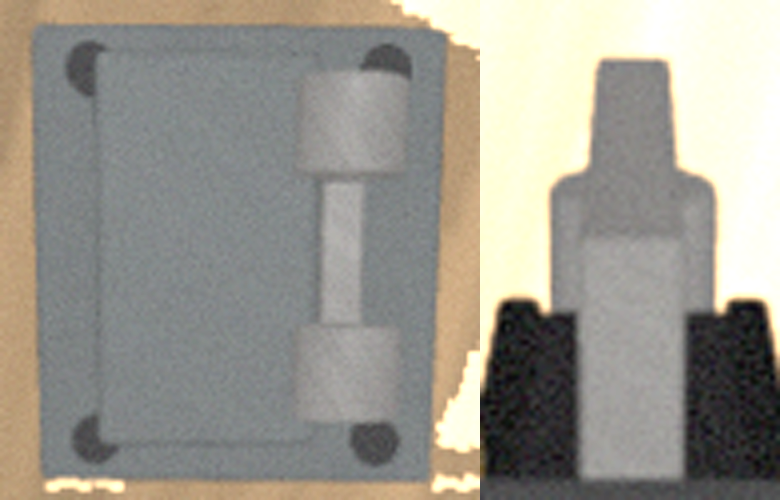

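Crop: the jamb knuckles span crop y 70–172 (x 300–410) and 323–420 (x 297–400), and the axis leans slightly relative to the tool. The leaf end's top edge is at crop y 235 (x 583–684), its lower edge at y 60 (x 598–668).

```bash
cat > j.py <<'E'
from h import *
from scipy.optimize import least_squares
c=load('w3');s=r.read_state();M=R.from_quat(s['eef_rot']).as_matrix();p=s['ee_pos']
J=lambda x,y:(262+x/4-.375,75+y/4-.375)
L=lambda x,y:(290+(x-480)/5-.4,220+y/5-.4)
print('nadir px',proj(c,[[*c['eye'][:2],.1]]))
for n,q in(('out+',(356,70)),('in+',(352,173)),('in-',(350,324)),('out-',(346,421))):
    print(n,at_z(c,*J(*q),.122).round(4))
# foot z .012, block top .088
for n,q,z in(('foot',(35,28),.012),('foot',(446,30),.012),('foot',(430,479),.012),('foot',(43,478),.012),('blk',(97,52),.088),('blk',(100,441),.088),('lf',(342,182),.096),('lf',(340,322),.096)):
    w=at_z(c,*J(*q),z);print(n,w.round(4))
for n,q,z in(('top',(633.5,235),.0354),('low',(633,60),-.0246)):
    w=at_z(c,*L(*q),p[2]+z);print(n,w,'tool',(M.T@(w-p)*1000).round(1))
E
python3 j.py
```

```text
nadir px [[320.15669199 146.11131847]]
out+ [ 0.4789 -0.14    0.122 ]
in+ [ 0.4825 -0.1565  0.122 ]
in- [ 0.4886 -0.1812  0.122 ]
out- [ 0.4922 -0.1978  0.122 ]
foot [ 0.4066 -0.1322  0.012 ]
foot [ 0.5024 -0.1093  0.012 ]
foot [ 0.5273 -0.2144  0.012 ]
foot [ 0.4311 -0.2376  0.012 ]
blk [ 0.4315 -0.1434  0.088 ]
blk [ 0.4482 -0.2157  0.088 ]
lf [ 0.4826 -0.1562  0.096 ]
lf [ 0.4888 -0.1815  0.096 ]
top [ 0.47748559 -0.22130522  0.25787395] tool [ 28.5   0.  -35.4]
low [ 0.47765305 -0.22211867  0.19787395] tool [27.7  0.  24.6]
```

Jamb fit: bore midpoint (0.4856, -0.1689), yaw 13.2°. The gap measures 25.4 mm against 26 given and the outer span is 59 against 60, both consistent. The leaf sits 1.8 mm toward -x of the tool. I'll hover over the gap and check.

```bash
python3 -m crank '[[[30,8,0,0.4,-1],[60,16,0,0.4,-1],[79,20,0,0.4,-1],[79,20,20,0.4,-1],[79,20,30,0.4,-1],[79,20,30,0.4,-1],[79,20,30,0.4,-1],[79,20,30,0.4,-1]]]'; python3 - <<'E'
from h import *
s=r.read_state();M=R.from_quat(s['eef_rot']).as_matrix();print(s['ee_pos'],M.round(4))
out=[]
im=snap('wrist','w4')['image'][:,:,::-1];c=snap('scene','s4');t=snap('top','t4')
q=np.array([.4856,-.1689,.13])
for cam,k in((c,5),(t,5)):
    x,y=proj(cam,q)[0].astype(int);print(x-40,y-45)
    out.append(cv2.convertScaleAbs(cv2.resize(cam['image'][y-45:y+45,x-40:x+40,::-1],(400,450),interpolation=cv2.INTER_CUBIC),alpha=1.5))
cv2.imwrite('pics/cr4.png',np.hstack(out))
E
```

```text
time: 7.45
ee_pos: [0.4852, -0.1693, 0.1932]
eef_rot: [0.622, 0.783, 0.0, 0.0]
ft_force: [-0.4, 0.8, -3.5]
width: 0.0076
grip_force: 45.0
[ 0.48518896 -0.16933958  0.19318083] [[-2.265e-01  9.740e-01  8.000e-04]
 [ 9.740e-01  2.265e-01 -3.000e-04]
 [-5.000e-04  7.000e-04 -1.000e+00]]
240 76
385 249
```

View pics/cr4.png

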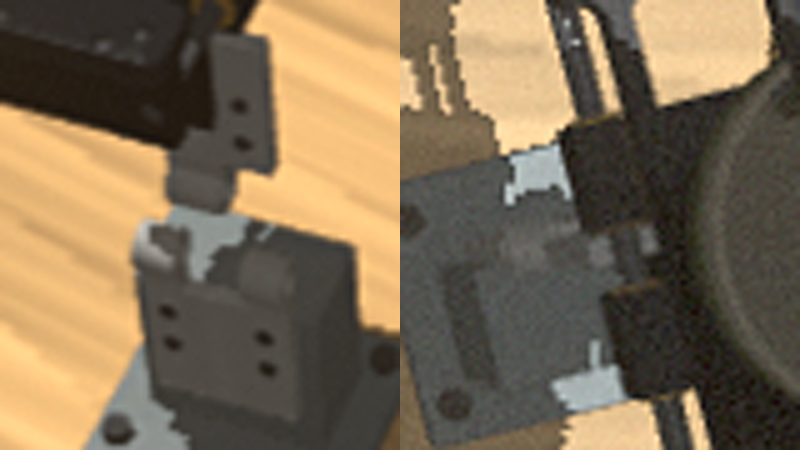

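Scene crop: the leaf's barrel at crop x 168–237, y ~191 hangs above the gap between the fixed knuckles at (160,245) and (268,272), which is free. I'll compare with the projected model.

```bash
python3 - <<'E'
from h import *
s=r.read_state();M=R.from_quat(s['eef_rot']).as_matrix();p=s['ee_pos'];print(p,s['joint_vel'].round(4))
c=load('s4')
ax=M[:,0];o=p-.0018*ax+.0406*M[:,2];print('leaf origin',o)
f=lambda P:((proj(c,P)-[240,76]+.5)*5).round(0)
print('barrel ends',f([o+ax*.011,o-ax*.011]),'plate corners(-x edge top/bottom/+)',f([o+k*ax*.03+np.array([0,0,z]) for k in(1,-1) for z in(.076,.016)]))
a=np.radians(13.2);y=np.array([-np.sin(a),np.cos(a),0]);b=np.array([.4856,-.1689,.112])
print('knuckles',f([b+y*k for k in(.03,.013,-.013,-.03)]))
cs=load('scene0')
print('knuckle scene0 in cr2 coords (400 off, x5 of 250,110)',(proj(cs,[b+y*k for k in(.03,.013,-.013,-.03)])-[250,110]+.5)*5)
d=b-o;print('need',d,'tool',(M.T@d*1000).round(1))
im=c['image'][:,:,::-1];w=cv2.resize(im[95:140,255:310],None,fx=9,fy=9,interpolation=cv2.INTER_CUBIC);w2=load('w4')['image'][220:300,280:360,::-1]
cv2.imwrite('pics/cr5.png',cv2.convertScaleAbs(np.hstack([w,cv2.resize(w2,(405,405))[:405]*1])[:,:800],alpha=1.7))
E
```

```text
[ 0.48514215 -0.16911697  0.19301938] [-0.0006 -0.001  -0.0023  0.0049  0.0012 -0.0023 -0.0009]
leaf origin [ 0.48558078 -0.17088347  0.15242028]
barrel ends [[224. 193.]
 [168. 178.]] plate corners(-x edge top/bottom/+) [[260.  48.]
 [270. 175.]
 [ 97.   5.]
 [115. 133.]]
knuckles [[283. 285.]
 [241. 274.]
 [177. 256.]
 [135. 245.]]
knuckle scene0 in cr2 coords (400 off, x5 of 250,110) [[233.48528889 115.36049391]
 [191.03784397 103.82933142]
 [126.58089053  86.2983848 ]
 [ 84.73105     74.90274388]]
need [ 1.92220426e-05  1.98347413e-03 -4.04202813e-02] tool [ 1.9  0.4 40.4]
```

View pics/cr5.png

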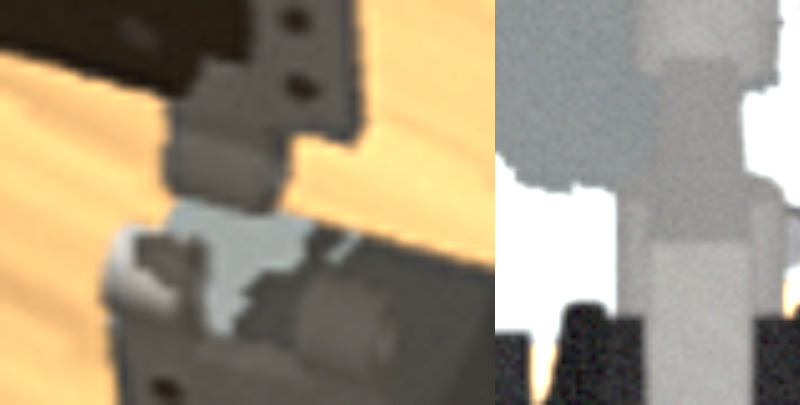

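```bash
python3 -m crank '[[[2,0.5,0,0,-1],[2,0.5,0,0,-1],[2,0.5,0,0,-1],[2,0.5,8,0,-1],[2,0.5,12,0,-1],[2,0.5,12,0,-1],[2,0.5,12,0,-1],[2,0.5,12,0,-1]]]'; python3 - <<'E'
from h import *
s=r.read_state();M=R.from_quat(s['eef_rot']).as_matrix();p=s['ee_pos']
o=p-.0018*M[:,0]+.0406*M[:,2];d=np.array([.4856,-.1689,.112])-o
print(o,'need',(M.T@d*1000).round(2),np.degrees(np.arctan2(-M[0,0],M[1,0])))
E
```

```text
time: 8.4
ee_pos: [0.485, -0.1668, 0.1807]
eef_rot: [0.622, 0.783, 0.0, 0.0]
ft_force: [-0.6, 0.7, -2.6]
width: 0.0076
grip_force: 45.0
[ 0.48542689 -0.16855822  0.14006188] need [-0.37  0.09 28.06] 13.130945971392302
```

```bash
python3 -m crank '[[[0,0.3,6,0,-1],[0,0.3,12,0,-1],[0,0.3,18,0,-1],[0,0.3,22,0,-1],[0,0.3,25,0,-1],[0,0.3,28,0,-1],[0,0.3,28,0,-1],[0,0.3,28,0,-1],[0,0.3,28,0,-1],[0,0.3,28,0,-1]]]'; python3 - <<'E'
from h import *
c=snap('wrist','w6');S=snap('scene','s6')
s=r.read_state();M=R.from_quat(s['eef_rot']).as_matrix();p=s['ee_pos']
o=p-.0018*M[:,0]+.0406*M[:,2];d=np.array([.4856,-.1689,.112])-o
print(o,'need',(M.T@d*1000).round(2),np.degrees(np.arctan2(-M[0,0],M[1,0])),s['ft_force'],s['torque'])
a=cv2.resize(S['image'][95:150,250:320,::-1],None,fx=7,fy=7,interpolation=cv2.INTER_CUBIC)
w=cv2.resize(c['image'][150:290,280:358,::-1],(214,385),interpolation=cv2.INTER_CUBIC)
cv2.imwrite('pics/cr6.png',cv2.convertScaleAbs(np.hstack([a,w]),alpha=1.7))
y=M[:,0];b=np.array([.4856,-.1689,.112])
print(((proj(S,[b+y*k for k in(.03,.013,.011,-.011,-.013,-.03)])-[250,95]+.5)*7).round(0))
E
```

```text
time: 9.4
ee_pos: [0.4853, -0.1667, 0.1528]
eef_rot: [0.622, 0.783, 0.0, 0.0]
ft_force: [0.2, 0.4, -2.9]
width: 0.0076
grip_force: 45.0
[ 0.4857003  -0.16849633  0.11206334] need [-0.37 -0.19  0.06] 13.131077280271528 [ 0.71659161  0.92244559 -3.32627979] [ 0.0172087  -0.03535472  0.00766362]
[[327. 267.]
 [267. 250.]
 [260. 249.]
 [184. 228.]
 [177. 226.]
 [119. 210.]]
```

View pics/cr6.png

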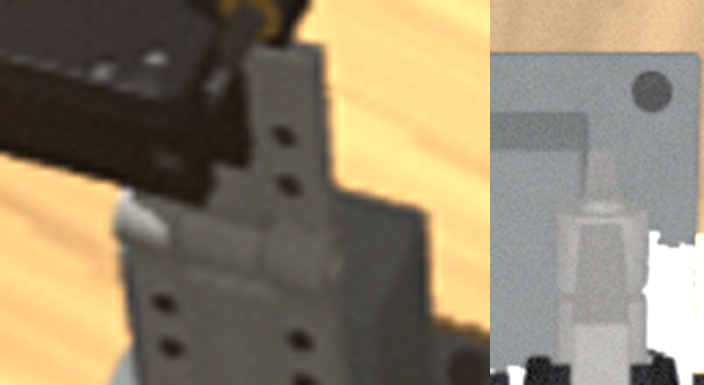

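The picture shows the leaf's barrel between the fixed knuckles. In the wrist crop the barrel and far knuckle edges coincide (x 557–647 against 555–645), and in the scene crop they are flush along one line at (180–330, 225–265). The wrist force is still only the leaf's weight (about 3 N), so nothing is touching, and the estimated residual is under 0.5 mm.

```bash
python3 -c "
from bench import r
print(r.close_job())"
```

```text
the job is handed in; nothing more can be done
None
```

I meshed the single-knuckle leaf with the near jamb and handed the job in at about 9.5 s, still gripped, holes in line to an estimated 0.5 mm and clear of the jamb (about 3 N, its own weight); I viewed 11 pictures against the limit of 10.

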